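# Index the stone three clicks and lock the wheel

## Robot

A 6-joint arm with a two-finger parallel gripper is mounted at the origin on a cart in front of the work surface, level with it; the furniture and walls round the work are solid. World frame = base frame: x ahead of the robot, y to its left, z up, the work surface at z = 0. Lengths are in m, angles in rad, forces in N, time in s.
With the tool pointing down it reaches from about 0.325 to 0.9 m from the base axis. Payload 6.1 kg.
Tool frame: the origin (TCP) lies on the front face of the gripper's body, between the roots of the fingers; the fingertips stand 70 mm ahead of it and the grasp point (between the pads) lies ahead of it (pinch_z is the z of the grasp point in the tool frame, in m); z points along the fingers, y is the direction in which the jaws open and shut (so a half turn about z gives the same grasp; the last joint's range is limited). The gripper opens to 87 mm and grips with 3 to 60 N. Pads are 19 mm wide; open, the fingers measure 117 mm over their backs; the gripper's body (75 mm by 190 mm) begins 51 mm behind the grasp point.
Start: joints at [-1.457, 0.22, 1.526, -0, 1.395, -0.126], TCP at [0.148, -0.607, 0.292] pointing down, gripper open.
Joint ranges: [-2.98, 2.98], [-0.91, 2.08], [0.09, 2.57], [-1.24, 4.39], [0.2, 2.65], [-2.68, 2.68]. Speed limits (rad/s): [2.57, 2.57, 3.01, 3.14, 3.14, 3.14].

## Interface

Orientations are given as a unit quaternion [x, y, z, w].
In Python, from bench import get_obs, get_image, job_done, pinch_z gives the robot as it stands. The module is installed in compiled form; this text tells all that it offers.
- The arm moves only by the tool move_arm, never from a script. Its argument "increments" is a list of rows, each an object with "slide": the shift along the tool's x, y, z in m, a list of three; "dr": the turn, a rotation vector about the tool's x, y, z in degrees, a list of three; "jaw": the finger opening in m, from 0 to 0.087. In form: [{"slide": [tx, ty, tz], "dr": [ax, ay, az], "jaw": jaw}, ...]. A call has 1 to 12 rows; each row is the pose to reach, as a shift and turn from the pose commanded when the call began, along the tool's axes at that moment; what a row does not reach only later rows make up. A row lasts 1/10 s, in which the tool goes at most 50 mm and 8.59 degrees, less where a joint would pass 70% of its speed; a pose out of reach is approached as far as the arm can. A call with a gripper value outside its range is refused whole. The fingers move at their own pace and stop on an object; "grip_force" is the grip in N (left out, the last holds). Time passes only in rows, so rows that repeat a pose let the fingers close. It gives the time, the measured TCP pose, the force and the opening at its end, in the units of the state.
- get_obs(): the state, without advancing time (a new reading comes with each control period).
- get_image(name): name is "scene" or "top" or "wrist"; returns a dict with "image" (400x640x3 uint8, blue, green, red), "camera_matrix" (3x3 intrinsics, pixels), "D" ([k1, k2, p1, p2, k3] as OpenCV has them; the pictures are not rectified), "R" (3x3) and "t" (3): a world point X has camera coordinates R X + t. Camera axes: x right, y down, z forward; pixel columns grow to the right and rows downward; lengths in m; the calibration is good to about 2 mm. A picture is of the moment at which its call begins. There is no depth.
- job_done(): hands the job in, once; it reports no verdict.
The state is a dict: "time": time; "joints": joint angles; "joint_velocities": joint speeds; "tau": joint torques, N m; "ee_pos": TCP position; "eef_rot": TCP orientation; "wrist_force": force on the tool from outside, world axes, zero at the start; "wrist_torque": the same for the moment, N m; "finger_gap": finger opening in m.
Only numpy, scipy, OpenCV 4.12 (cv2) and the standard library are available. Lean on these libraries where they do the work, as an engineer would, in place of code of your own. Each camera call takes 0.05 s, during which the arm holds its last target.

## Task

Turn the notched wheel of the indexing head exactly three clicks clockwise (seen from above) from where it stands (its upright black pegs are there to push on). Then lock it there: lay the loose brass keyhole plate flat on the head's ledge with the headed stud up through the wide end of the keyhole, and slide it towards the wheel until its tongue is in the rim notch and the stud is home at the end of the narrow slot; let go, and leave the things around undisturbed.

Things in the scene. Friction and masses are not known exactly. Their poses are not given: they have to be found in the camera images.
- index_head: Grey indexing head fixed to the bench; base 230 x 150 x 10 mm. Origin on the bench under the wheel's upright axis, z up; -x points from the wheel along the ledge (64 mm wide, top at z = 36 mm, out to x = -150 mm) that carries the stud. Aluminium wheel: radius 66 mm, z = 34 to 44 mm, twelve rim notches 12 mm deep, 13 mm wide or more; chuck and stone at its centre: radius 13 mm, up to z = 70 mm.
- index_wheel (a joint): Angle of the wheel, growing clockwise seen from above. A spring detent holds it at multiples of 0.5236 rad (12 clicks a turn), where a rim notch faces the stud. It starts at rest in one of six clicks, 0 to 2.62 rad. A click takes about 3 N at a peg; well past half-way (from 0.6 of a click) the wheel springs on to the next by itself.
- peg_0 (a point): Top centre of one of the wheel's four like upright black pegs, 10 mm thick, 28 mm tall (z = 44 to 72 mm), 46 mm from the wheel's axis, 90 degrees apart; they turn with the wheel.
- peg_1 (a point): Top centre of one of the wheel's four like upright black pegs, 10 mm thick, 28 mm tall (z = 44 to 72 mm), 46 mm from the wheel's axis, 90 degrees apart; they turn with the wheel.
- peg_2 (a point): Top centre of one of the wheel's four like upright black pegs, 10 mm thick, 28 mm tall (z = 44 to 72 mm), 46 mm from the wheel's axis, 90 degrees apart; they turn with the wheel.
- peg_3 (a point): Top centre of one of the wheel's four like upright black pegs, 10 mm thick, 28 mm tall (z = 44 to 72 mm), 46 mm from the wheel's axis, 90 degrees apart; they turn with the wheel.
- stud (a point): Top centre of the steel headed stud on the ledge, 102 mm from the wheel's axis, top at z = 48.5 mm: neck 6 mm thick and 7 mm high, head 14 mm across and 5.5 mm high. Axes as index_head.
- lock_plate: Loose brass keyhole plate, 0.14 kg, lying flat. Origin in its underside; x lengthwise: tail at -55 mm, front edge at +16 mm, then the tongue (8 mm wide) to +30 mm; 44 mm wide, 5 mm thick. Keyhole: wide end 19 mm across, centre at x = +2 mm; slot 9 mm wide running back to x = -20.5 mm. When fitted, its +x points to the wheel, along index_head's +x.
- plate_grip (a point): Middle of the plate's red fin, at (-42, 0, 25) mm in the plate's frame. The fin is 20 mm long (plate x), 10 mm thick (plate y), and rises from the plate's top (5 mm) to 42 mm above the plate's underside. Axes as the plate.
- plate_seat (a point): Point of the plate at (-16, 0, 0) mm in its frame, in the closed end of the narrow slot: it lies under the stud when the plate is locked. Between dropping over the stud and locking the plate slides 18 mm.
- dropper_bottle: Bystander: brown dropper bottle with a black bulb, 33 mm across, 102 mm tall, standing close beside the indexing head; origin at the middle of its underside.
- jar: Bystander: dark jar with a white lid, 55 mm across, 68 mm tall, standing close on the other side of the head; origin at the middle of its underside.
- wood_block: Bystander: dark wooden block 62x100x42 mm; origin at the middle of its underside.
- rough_stone: Bystander: brown rough stone about 44x52x36 mm; origin at the middle of its underside.
- tape: Bystander: black roll of tape, 60 mm across, 19 mm high; origin at the middle of its underside.
Not all that is in view belongs to the job. There is more than one size of the lock_plate; the job needs the middle-sized.

How it is judged:
By the outcome, as a careful person would: the job done as asked, in the order asked, and still so for the second after the job is handed in, with the robot touching nothing.
It also fails if it takes over 61 s, if anything falls off the work surface, if the arm or the gripper's body presses on something with over 40 N, if the wrist force passes 120 N, or if a joint passes its speed limit or range.

## Working session

There is one attempt and no reset: what is moved stays moved. The work goes in short steps, Python scripts to look and compute and a tool call to move; the robot and the scene stay as the last step left them, time stands still between calls to the robot, and variables do not carry over. Pictures are saved under pics/ and viewed, and the job is handed in when it is done.

Besides the shell and the picture viewer there is one more tool, called after ">>>" by a JSON object that holds its "fn" and its "kwargs", one argument or row to a line. move_arm: Moves the arm, as the interface text tells. Its arguments: {"type":"object","properties":{"increments":{"type":"array","items":{"type":"object","properties":{"slide":{"type":"array","items":{"type":"number"}},"dr":{"type":"array","items":{"type":"number"}},"jaw":{"type":"number"}}}},"grip_force":{"type":"number"}},"required":["increments"]}

```bash
mkdir -p pics; ls; python3 - <<'E'
from bench import *
import cv2,numpy as np
np.set_printoptions(precision=4,suppress=True)
print(get_obs(),pinch_z)
for n in ["scene","top","wrist"]:
    d=get_image(n); cv2.imwrite(f"pics/{n}0.png",d["image"]); print(n,d["camera_matrix"],d["D"],d["R"],d["t"])
E
```

```text
pics
{'time': 0.0, 'joints': array([-1.4571,  0.2212,  1.5276,  0.    ,  1.3947, -0.1261]), 'joint_velocities': array([ 0.0007, -0.0005, -0.0008,  0.0002,  0.0011,  0.0004]), 'tau': array([ -0.0021, -49.4618, -38.7382,   0.0697,   0.0572,  -0.0002]), 'ee_pos': array([ 0.1484, -0.6066,  0.2911]), 'eef_rot': array([ 0.9928,  0.1196,  0.    , -0.001 ]), 'wrist_force': array([ 0.767 ,  0.5284, -0.892 ]), 'wrist_torque': array([ 0.0202, -0.0079, -0.0087]), 'finger_gap': 0.08698290981012051} 0.051
scene [[399.8803   0.     314.5807]
 [  0.     399.8803 191.7226]
 [  0.       0.       1.    ]] [-0.0633  0.      0.      0.      0.    ] [[ 0.8859 -0.4636  0.0146]
 [-0.1879 -0.3874 -0.9026]
 [ 0.4241  0.7968 -0.4303]] [-0.5475  0.1589  1.0501]
top [[466.105    0.     317.3186]
 [  0.     466.105  204.5492]
 [  0.       0.       1.    ]] [-0.1018  0.      0.      0.      0.    ] [[ 0.0387 -0.9992 -0.0042]
 [-0.9788 -0.037  -0.2016]
 [ 0.2013  0.0119 -0.9795]] [-0.0457  0.5849  1.2945]
wrist [[305.6008   0.     314.0431]
 [  0.     305.6008 200.0107]
 [  0.       0.       1.    ]] [-0.0484  0.      0.      0.      0.    ] [[ 0.2375 -0.9714 -0.0025]
 [-0.9398 -0.2304  0.2522]
 [-0.2456 -0.0576 -0.9677]] [-0.624  -0.0296  0.3885]
```

View pics/scene0.png

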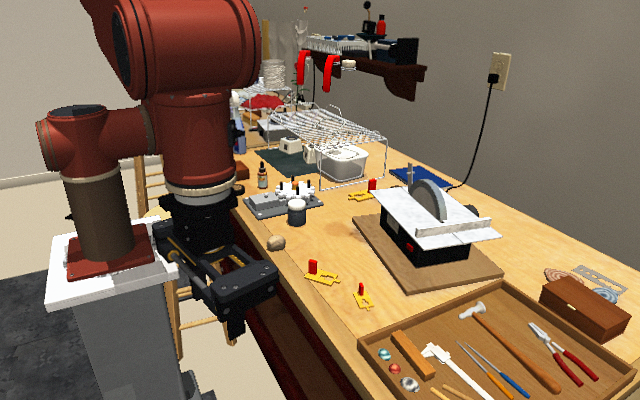

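View pics/top0.png

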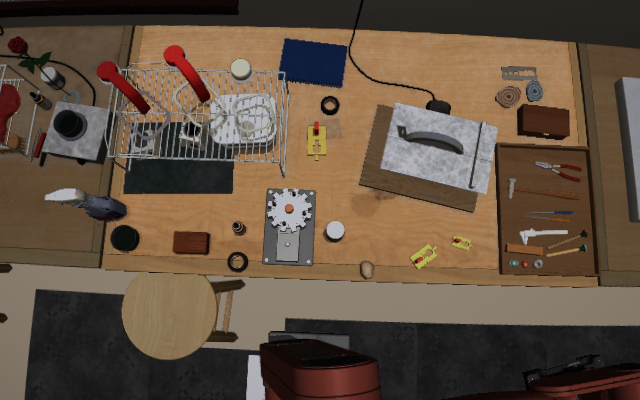

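View pics/wrist0.png

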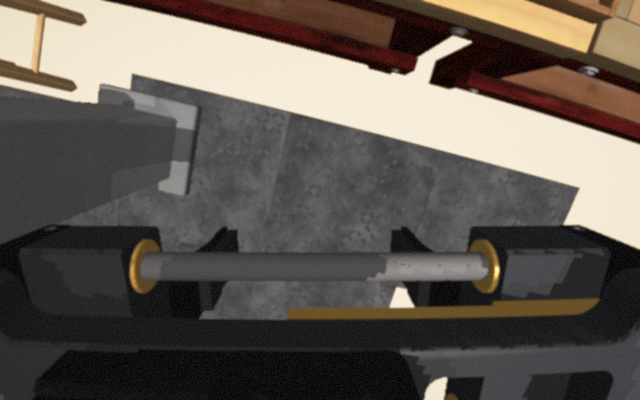

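```bash
cat > h.py <<'E'
from bench import *
import cv2,numpy as np
np.set_printoptions(precision=4,suppress=True)
def ray(d,px,z):
    px=np.asarray(px,float).reshape(-1,1,2)
    n=cv2.undistortPoints(px,d["camera_matrix"],d["D"]).reshape(-1,2)
    R,t=d["R"],d["t"]; C=-R.T@t
    v=np.c_[n,np.ones(len(n))]@R
    s=(z-C[2])/v[:,2]
    return C+v*s[:,None]
def proj(d,X):
    X=np.asarray(X,float).reshape(-1,3)
    return cv2.projectPoints(X,cv2.Rodrigues(d["R"])[0],d["t"],d["camera_matrix"],d["D"])[0].reshape(-1,2)
def crop(im,x0,y0,x1,y1,f,name):
    cv2.imwrite("pics/"+name,cv2.resize(im[y0:y1,x0:x1],None,fx=f,fy=f,interpolation=cv2.INTER_CUBIC))
E
python3 - <<'E'
from h import *
d=get_image("top");im=d["image"]
crop(im,250,180,350,275,6,"head_c.png")
a=cv2.resize(im[115:165,295:340],None,fx=6,fy=6,interpolation=cv2.INTER_CUBIC)
b=cv2.resize(im[225:275,400:480],None,fx=6,fy=6,interpolation=cv2.INTER_CUBIC)
cv2.imwrite("pics/plates.png",np.hstack([a,b]))
hsv=cv2.cvtColor(im,cv2.COLOR_BGR2HSV)
m=cv2.inRange(hsv,(22,150,120),(35,255,255))
m=cv2.morphologyEx(m,cv2.MORPH_CLOSE,np.ones((3,3)))
for c in cv2.findContours(m,cv2.RETR_EXTERNAL,cv2.CHAIN_APPROX_NONE)[0]:
    if cv2.contourArea(c)<40: continue
    p=ray(d,c.reshape(-1,2),0.005)[:,:2]
    r=cv2.minAreaRect((p*1000).astype(np.float32)); print("px",c.reshape(-1,2).mean(0),r)
E
```

```text
px [316.1441 141.4234] ((793.2603759765625, -11.080759048461914), (105.060302734375, 55.86414337158203), 2.0000722408294678)
```

View pics/plates.png

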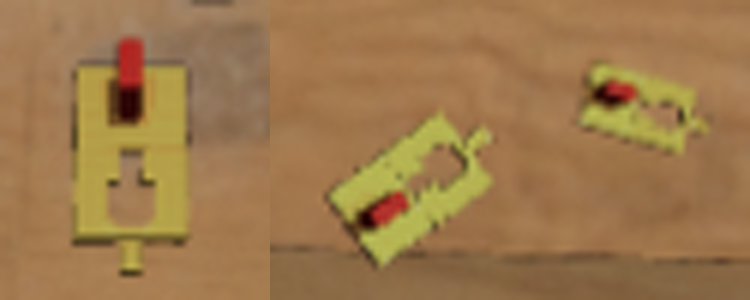

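View pics/head_c.png

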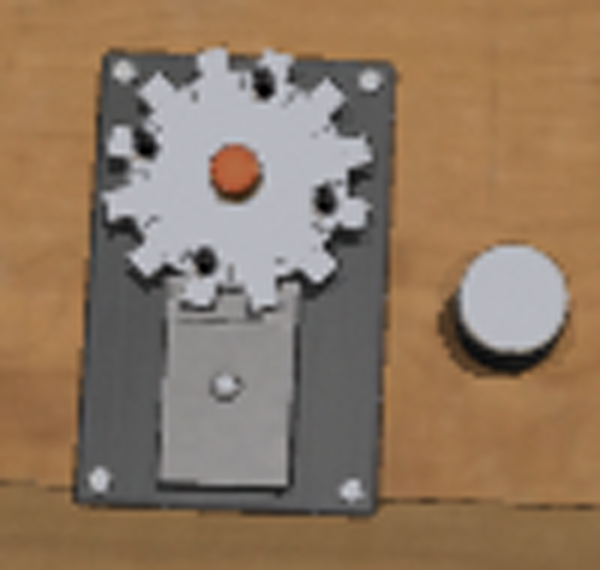

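```bash
python3 - <<'E'
from h import *
d=get_image("top");im=d["image"]
hsv=cv2.cvtColor(im,cv2.COLOR_BGR2HSV)
for nm,lo,hi,z,box in [("plates",(22,110,90),(35,255,255),0.005,(300,120,480,280)),("red",(0,150,60),(8,255,255),.042,(300,115,480,280)),("stone",(5,120,120),(14,255,255),.07,(275,195,305,225)),("pegs",(0,0,0),(180,255,60),.072,(258,188,318,236)),("studhead",(0,0,195),(180,255,255),.0485,(280,235,295,250)),("bolts",(0,0,190),(180,60,255),.010,(258,185,320,268))]:
    m=cv2.inRange(hsv,lo,hi); mm=np.zeros_like(m); x0,y0,x1,y1=box; mm[y0:y1,x0:x1]=m[y0:y1,x0:x1]
    if nm=="plates": mm=cv2.morphologyEx(mm,cv2.MORPH_CLOSE,np.ones((3,3)))
    for c in cv2.findContours(mm,cv2.RETR_EXTERNAL,cv2.CHAIN_APPROX_NONE)[0]:
        A=cv2.contourArea(c)
        if A<3: continue
        p=ray(d,c.reshape(-1,2),z)[:,:2]
        r=cv2.minAreaRect((p*1000).astype(np.float32)); M=cv2.moments(c); ce=[M['m10']/M['m00'],M['m01']/M['m00']]
        print(nm,A,"px",np.array(ce),ray(d,[ce],z)[0],np.array(r[0]),np.array(r[1]),r[2])
E
```

```text
plates 291.5 px [424.223  255.0126] [ 0.4562 -0.3464  0.005 ] [ 457.0338 -347.0766] [44.8989 83.7552] 36.88274383544922
plates 135.0 px [462.4012 243.0062] [ 0.4961 -0.4624  0.005 ] [ 496.9673 -461.8243] [62.1678 33.1777] 75.15267944335938
plates 409.0 px [316.3337 142.7192] [ 0.7937 -0.012   0.005 ] [794.931  -10.9223] [108.4105  56.0653] 1.9992650747299194
red 12.0 px [419.0417 259.375 ] [ 0.4393 -0.323   0.042 ] [ 439.225  -323.4668] [ 7.6604 18.5034] 27.898113250732422
red 5.5 px [458.0303 239.8485] [ 0.5    -0.4382  0.042 ] [ 499.587  -438.1344] [ 5.8852 11.9016] 1.9132027626037598
red 22.5 px [316.4741 125.0815] [ 0.8377 -0.0109  0.042 ] [838.018  -11.0011] [26.0647  9.1944] 2.195805072784424
stone 37.0 px [288.5    207.7432] [0.5715 0.0591 0.07  ] [572.2006  59.1458] [20.6243 20.1842] 2.8379852771759033
pegs 7.5 px [301.5556 227.1556] [0.5162 0.0189 0.072 ] [516.326   22.4267] [25.321  10.4108] 82.63438415527344
pegs 7.5 px [274.5111 226.0889] [0.5163 0.0962 0.072 ] [516.4212  94.3452] [ 9.996  22.5736] 11.809301376342773
pegs 4.5 px [283.9259 223.3704] [0.5251 0.0697 0.072 ] 
[... 575 characters left out ...]
[5.9951 5.7742] 3.3823599815368652
pegs 5.0 px [273.7 203.6] [0.5816 0.1023 0.072 ] [582.0779 102.4329] [11.2461  6.3659] 21.32363510131836
pegs 4.5 px [293.2222 193.4815] [0.6136 0.0474 0.072 ] [613.5539  48.0872] [8.9735 5.7946] 2.8071401119232178
bolts 6.0 px [282.4167 228.0556] [0.5208 0.0786 0.01  ] [519.4719  78.3571] [9.0522 9.0152] 2.2205986976623535
bolts 7.0 px [307.6429 215.1429] [0.5628 0.005  0.01  ] [564.7806   5.5324] [15.2852  9.0054] 2.4904215335845947
bolts 4.0 px [269.2917 203.625 ] [0.5937 0.1223 0.01  ] [594.0286 123.1781] [9.3189 6.0519] 3.3898909091949463
bolts 810.0 px [288.97   209.3949] [0.5782 0.0619 0.01  ] [578.9568  61.5186] [114.4143 115.5509] 75.13805389404297
```

```bash
python3 - <<'E'
from h import *
from scipy.spatial.transform import Rotation as Ro
o=get_obs();d=get_image("wrist")
T=Ro.from_quat(o["eef_rot"]).as_matrix()
C=-d["R"].T@d["t"]; print("cam in tool",T.T@(C-o["ee_pos"])); print("cam axes in tool",T.T@d["R"].T); print(T)
t=get_image("top")
print("stud",ray(t,[[287.5,244]],.0485),"stone",ray(t,[[289.,207.8]],.07))
for n,p in [("jar",(335.5,230)),("bottle",(239,226))]: print(n,ray(t,[p],.068))
P=np.array([[.5251,.0697],[.5573,.0142],[.5816,.1023],[.6136,.0474]])
c=np.array([.5705,.059]);s=ray(t,[[287.5,244]],.0485)[0,:2]
print("yaw",np.degrees(np.arctan2(*(c-s)[::-1])))
for q in P-c: print(np.linalg.norm(q),np.degrees(np.arctan2(q[1],q[0])))
E
```

```text
cam in tool [ 0.0693  0.0002 -0.0907]
cam axes in tool [[ 0.     -0.9676 -0.2525]
 [ 1.      0.0002 -0.0007]
 [ 0.0008 -0.2525  0.9676]]
[[ 0.9714  0.2375 -0.0001]
 [ 0.2375 -0.9714  0.0009]
 [ 0.0001 -0.0009 -1.    ]]
stud [[0.4692 0.0582 0.0485]] stone [[0.5714 0.0577 0.07  ]]
jar [[ 0.5123 -0.0782  0.068 ]]
bottle [[0.5131 0.1988 0.068 ]]
yaw 0.44514941529085206
0.04664386347634595 166.73837925854613
0.046704175402205735 -106.41723283043477
0.044700111856683315 75.62178903837287
0.044633731638750555 -15.063720662456019
```

>>> {"fn": "move_arm", "kwargs": {
  "increments": [
    {"slide": [0.04,-0.025,0.007],"dr": [0,0,0],"jaw": 0.087},
    {"slide": [0.08,-0.05,0.014],"dr": [0,0,0],"jaw": 0.087},
    {"slide": [0.12,-0.075,0.021],"dr": [0,0,0],"jaw": 0.087},
    {"slide": [0.16,-0.1,0.028],"dr": [0,0,0],"jaw": 0.087},
    {"slide": [0.2,-0.125,0.035],"dr": [0,0,0],"jaw": 0.087},
    {"slide": [0.24,-0.15,0.042],"dr": [0,0,0],"jaw": 0.087},
    {"slide": [0.27,-0.17,0.05],"dr": [0,0,0],"jaw": 0.087},
    {"slide": [0.29,-0.18,0.05],"dr": [0,0,0],"jaw": 0.087},
    {"slide": [0.29,-0.18,0.05],"dr": [0,0,0],"jaw": 0.087},
    {"slide": [0.29,-0.18,0.05],"dr": [0,0,0],"jaw": 0.087},
    {"slide": [0.29,-0.18,0.05],"dr": [0,0,0],"jaw": 0.087}
  ]
}}

```text
time: 1.45
ee_pos: [0.3869, -0.3642, 0.2425]
eef_rot: [0.993, 0.119, -0.0, 0.0]
wrist_force: [0.5, -0.3, 0.1]
finger_gap: 0.0871
```

```bash
python3 - <<'E'
from h import *
import pickle
o=get_obs();print(o["ee_pos"],o["joint_velocities"])
d=get_image("wrist"); pickle.dump((d,get_obs()),open("w1.pkl","wb")); cv2.imwrite("pics/w1.png",d["image"])
E
```

```text
[ 0.3869 -0.3642  0.2425] [-0.0123  0.0005 -0.      0.0032  0.0009  0.003 ]
```

View pics/w1.png

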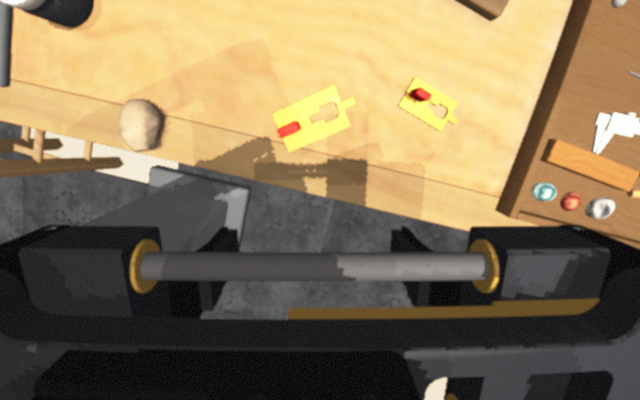

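```bash
cat > plate.py <<'E'
from h import *
import pickle
def plate(d,box,z=0.005,zf=0.042):
    im=d["image"];hsv=cv2.cvtColor(im,cv2.COLOR_BGR2HSV)
    mm=np.zeros(im.shape[:2],np.uint8);x0,y0,x1,y1=box;mm[y0:y1,x0:x1]=255
    m=cv2.inRange(hsv,(20,110,80),(38,255,255))&mm
    r=(cv2.inRange(hsv,(0,150,60),(8,255,255))|cv2.inRange(hsv,(172,150,60),(180,255,255)))&mm
    # body without tongue: open
    M=cv2.morphologyEx(m|r,cv2.MORPH_CLOSE,np.ones((5,5)))
    c=max(cv2.findContours(M,cv2.RETR_EXTERNAL,cv2.CHAIN_APPROX_NONE)[0],key=cv2.contourArea)
    p=ray(d,c.reshape(-1,2),z)[:,:2]*1000
    print("full",cv2.minAreaRect(p.astype(np.float32)))
    cr=max(cv2.findContours(r,cv2.RETR_EXTERNAL,cv2.CHAIN_APPROX_NONE)[0],key=cv2.contourArea)
    for zz in (zf,.02):
        q=ray(d,cr.reshape(-1,2),zz)[:,:2]*1000
        print("fin z",zz,cv2.minAreaRect(q.astype(np.float32)))
    return p
E
python3 - <<'E'
from plate import *
d,o=pickle.load(open("w1.pkl","rb"))
plate(d,(260,70,370,165))
crop(d["image"],255,70,375,160,6,"w1c.png")
E
```

```text
full ((459.7670593261719, -346.4111022949219), (91.2599105834961, 114.39522552490234), 16.040061950683594)
fin z 0.042 ((441.06146240234375, -326.36737060546875), (7.975697994232178, 19.820613861083984), 37.33336639404297)
fin z 0.02 ((440.0661315917969, -324.73876953125), (8.578462600708008, 21.318592071533203), 37.33332443237305)
```

View pics/w1c.png

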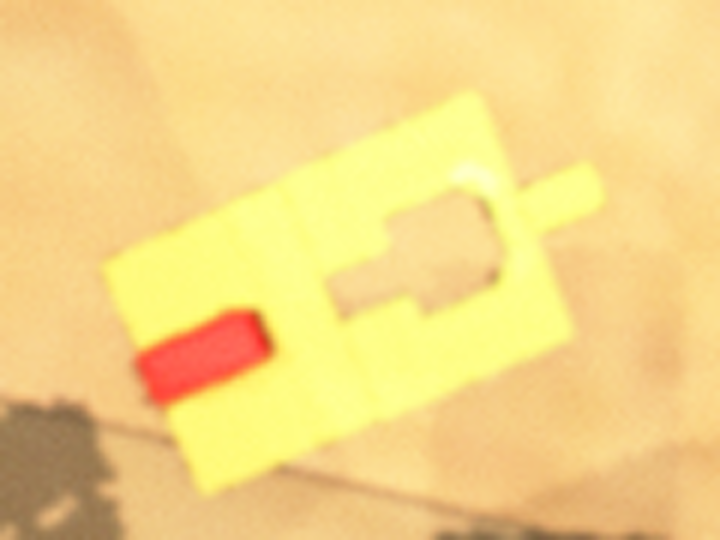

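```bash
python3 - <<'E'
from plate import *
d,o=pickle.load(open("w1.pkl","rb"))
c=np.array([(105,265),(478,90),(575,337),(207,495),(593,190),(140,372),(253,330)])/6+(255,70)
p=ray(d,c,.005)[:,:2]; print(p)
print("len",np.linalg.norm(p[0]-p[1]),np.linalg.norm(p[2]-p[3]),"wid",np.linalg.norm(p[0]-p[3]),np.linalg.norm(p[1]-p[2]))
ax=(p[1]+p[2]-p[0]-p[3]);yaw=np.arctan2(ax[1],ax[0]);print("yaw",np.degrees(yaw))
u=np.array([np.cos(yaw),np.sin(yaw)]);cen=p[:4].mean(0)
print("tail",(p[0]+p[3])/2,"origin",cen+u*.0195,"grip",cen+u*(.0195-.042))
print("tongue lateral", (p[4]-cen)@np.array([-u[1],u[0]]),(p[4]-cen)@u)
# wider context: head view pose
E
```

```text
[[ 0.4503 -0.3044]
 [ 0.4934 -0.3599]
 [ 0.4578 -0.3867]
 [ 0.4157 -0.3303]
 [ 0.4823 -0.3832]
 [ 0.4339 -0.3142]
 [ 0.4456 -0.3318]]
len 0.07026447248692186 0.07033113691474085 wid 0.043152450609563145 0.04456029471295173
yaw -52.720502901948976
tail [ 0.433  -0.3174] origin [ 0.4661 -0.3608] grip [ 0.4407 -0.3274]
tongue lateral -0.0006283260200490282 0.047094046093268664
```

>>> {"fn": "move_arm", "kwargs": {
  "increments": [
    {"slide": [0.018,-0.042,0],"dr": [0,0,0],"jaw": 0.087},
    {"slide": [0.036,-0.084,0],"dr": [0,0,0],"jaw": 0.087},
    {"slide": [0.053,-0.126,0],"dr": [0,0,0],"jaw": 0.087},
    {"slide": [0.07,-0.168,0],"dr": [0,0,0],"jaw": 0.087},
    {"slide": [0.088,-0.21,0],"dr": [0,0,0],"jaw": 0.087},
    {"slide": [0.105,-0.252,0],"dr": [0,0,0],"jaw": 0.07},
    {"slide": [0.122,-0.294,0],"dr": [0,0,0],"jaw": 0.06},
    {"slide": [0.14,-0.336,0],"dr": [0,0,0],"jaw": 0.04},
    {"slide": [0.157,-0.377,0],"dr": [0,0,0],"jaw": 0.02},
    {"slide": [0.157,-0.377,0],"dr": [0,0,0],"jaw": 0.02},
    {"slide": [0.157,-0.377,0],"dr": [0,0,0],"jaw": 0.02},
    {"slide": [0.157,-0.377,0],"dr": [0,0,0],"jaw": 0.02}
  ]
}}

```text
time: 2.7
ee_pos: [0.4504, 0.0388, 0.2422]
eef_rot: [0.993, 0.119, -0.0, 0.0]
wrist_force: [0.8, 0.3, 0.2]
finger_gap: 0.0387
```

```bash
python3 - <<'E'
from h import *
import pickle
d=get_image("wrist"); o=get_obs();print(o["ee_pos"],o["joints"]);pickle.dump((d,o),open("w2.pkl","wb")); cv2.imwrite("pics/w2.png",d["image"])
crop(d["image"],200,0,460,200,3,"w2c.png")
E
```

```text
[0.4504 0.0386 0.2422] [-0.0891 -0.1625  2.0139 -0.0004  1.2901  1.2443]
```

View pics/w2.png

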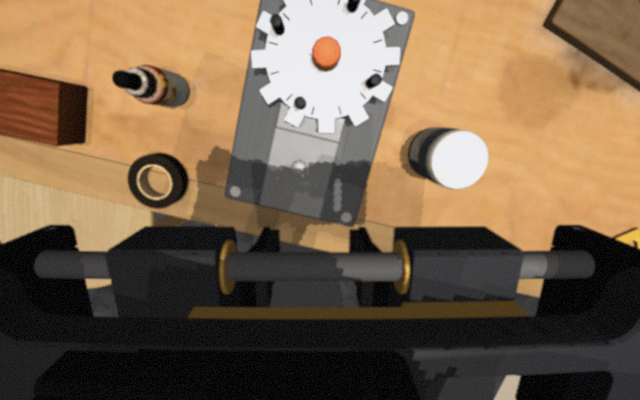

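View pics/w2c.png

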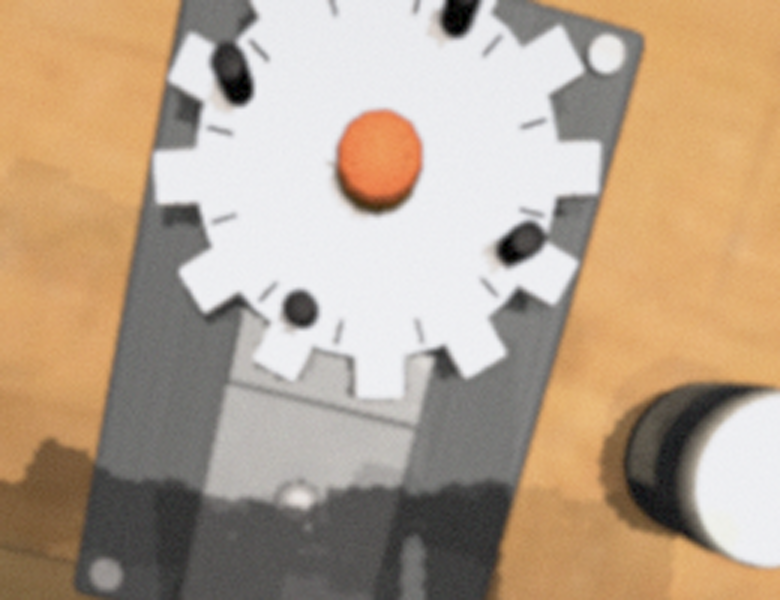

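```bash
python3 - <<'E'
from plate import *
d,o=pickle.load(open("w2.pkl","rb"))
f=lambda a,z: ray(d,np.array(a,float)/3+(200,0),z)[:,:2]
s=f([(298,496)],.0485)[0];c=f([(381,154)],.07)[0]
print("stud",s,"stone",c,np.linalg.norm(c-s),"yaw",np.degrees(np.arctan2(*(c-s)[::-1])))
P=f([(300,306),(526,236),(230,58)],.072)
print(P)
for q in P-c: print(np.linalg.norm(q),np.degrees(np.arctan2(q[1],q[0])))
# opposing pegs midpoint
print("mid of opp",(P[1]+P[2])/2)
L=f([(185,500),(241,310)],.036);print("ledge left",L,np.degrees(np.arctan2(*(L[1]-L[0])[::-1])))
B=f([(80,590),(181,0)],.01);print("base left",B,np.degrees(np.arctan2(*(B[1]-B[0])[::-1])))
B=f([(495,590),(642,40)],.01);print("base right",B,np.degrees(np.arctan2(*(B[1]-B[0])[::-1])))
t=get_image("top");print(f([(605,54),(105,575)],.012))
E
```

```text
stud [0.4749 0.0588] stone [0.5725 0.0577] 0.09762710599683402 yaw -0.6305824135372062
[[0.5294 0.0697]
 [0.5615 0.0148]
 [0.5856 0.1014]]
0.04478851783176904 164.50302749767914
0.04430221415327962 -104.3910127315874
0.04560620278072775 73.29956031190981
mid of opp [0.5736 0.0581]
ledge left [[0.4631 0.0945]
 [0.5255 0.0893]] -4.782154338479476
base left [[0.4169 0.1289]
 [0.6149 0.1313]] 0.6855563163559394
base right [[ 0.4526 -0.0179]
 [ 0.6389 -0.0145]] 1.0658887491633735
[[ 0.6311 -0.0037]
 [ 0.4252  0.1205]]
```

>>> {"fn": "move_arm", "kwargs": {
  "increments": [
    {"slide": [0.012,0.006,0],"dr": [0,0,-8],"jaw": 0.026},
    {"slide": [0.025,0.012,0],"dr": [0,0,-16],"jaw": 0.026},
    {"slide": [0.038,0.018,0],"dr": [0,0,-24],"jaw": 0.026},
    {"slide": [0.05,0.025,0],"dr": [0,0,-32],"jaw": 0.026},
    {"slide": [0.063,0.031,0],"dr": [0,0,-40],"jaw": 0.026},
    {"slide": [0.076,0.037,0],"dr": [0,0,-48],"jaw": 0.026},
    {"slide": [0.088,0.043,0],"dr": [0,0,-56],"jaw": 0.026},
    {"slide": [0.101,0.05,0],"dr": [0,0,-61.3],"jaw": 0.026},
    {"slide": [0.101,0.05,0.03],"dr": [0,0,-61.3],"jaw": 0.026},
    {"slide": [0.101,0.05,0.05],"dr": [0,0,-61.3],"jaw": 0.026},
    {"slide": [0.101,0.05,0.05],"dr": [0,0,-61.3],"jaw": 0.026},
    {"slide": [0.101,0.05,0.05],"dr": [0,0,-61.3],"jaw": 0.026}
  ]
}}

```text
time: 4.0
ee_pos: [0.5602, 0.0144, 0.1923]
eef_rot: [0.794, 0.608, -0.0, -0.0]
wrist_force: [-0.4, -0.1, 0.7]
finger_gap: 0.0262
```

```bash
python3 - <<'E'
from h import *
from scipy.spatial.transform import Rotation as Ro
o=get_obs();T=Ro.from_quat(o["eef_rot"]).as_matrix();print(o["ee_pos"],o["joints"],o["finger_gap"]);print(T)
d=get_image("wrist");cv2.imwrite("pics/w3.png",d["image"])
t=get_image("top");crop(t["image"],250,180,350,275,6,"t3.png")
print(T.T@(np.array([.5605,.014,.122])-o["ee_pos"]))
E
```

```text
[0.5602 0.0144 0.1923] [-0.115   0.1611  1.7902 -0.0001  1.191   0.1479] 0.02621740686064062
[[ 0.2599  0.9656 -0.0008]
 [ 0.9656 -0.2599  0.    ]
 [-0.0002 -0.0008 -1.    ]]
[-0.0003  0.0004  0.0703]
```

View pics/w3.png

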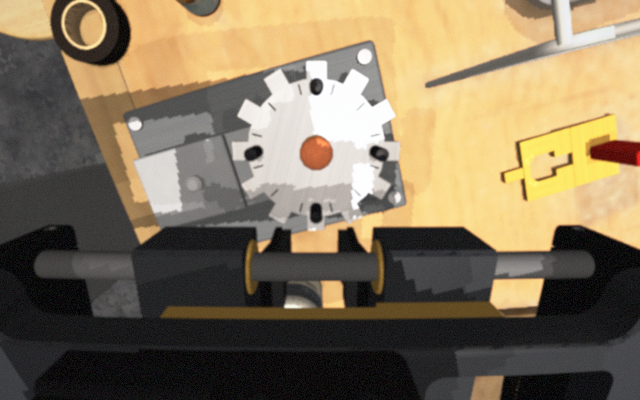

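```bash
python3 - <<'E'
from h import *
d=get_image("wrist");im=d["image"];crop(im,225,55,405,235,4,"w3c.png")
P=ray(d,[(249.5,153),(376,153),(316,217),(316,150)],.072);print(P[:,:2],(P[0]+P[1])/2)
E
```

```text
[[0.531  0.0718]
 [0.6156 0.0491]
 [0.5635 0.015 ]
 [0.576  0.0618]] [0.5733 0.0604 0.072 ]
```

View pics/w3c.png

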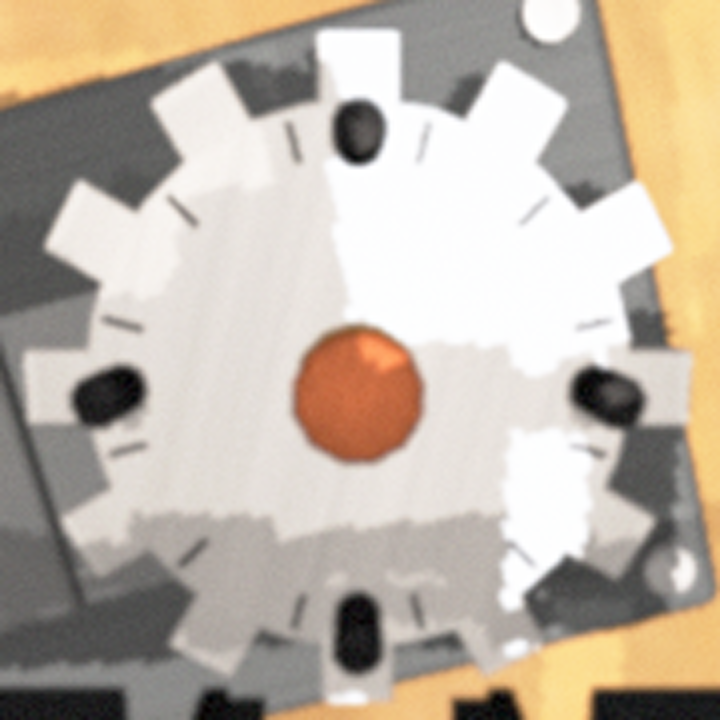

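>>> {"fn": "move_arm", "kwargs": {
  "increments": [
    {"slide": [0,0.001,0.03],"dr": [0,0,0],"jaw": 0.026},
    {"slide": [0,0.001,0.055],"dr": [0,0,0],"jaw": 0.026},
    {"slide": [0,0.001,0.07],"dr": [0,0,0],"jaw": 0.026},
    {"slide": [0,0.001,0.07],"dr": [0,0,0],"jaw": 0.026},
    {"slide": [0,0.001,0.07],"dr": [0,0,0],"jaw": 0.026},
    {"slide": [0,0.001,0.07],"dr": [0,0,0],"jaw": 0.016},
    {"slide": [0,0.001,0.07],"dr": [0,0,0],"jaw": 0.016},
    {"slide": [0,0.001,0.07],"dr": [0,0,0],"jaw": 0.016}
  ]
}}

```text
time: 4.95
ee_pos: [0.562, 0.0152, 0.1233]
eef_rot: [0.793, 0.609, 0.001, 0.001]
wrist_force: [0.9, -0.5, -0.2]
finger_gap: 0.0171
```

```bash
python3 - <<'E'
from h import *
o=get_obs();print(o)
d=get_image("wrist");cv2.imwrite("pics/w4.png",d["image"])
# sweep rows about axis
from scipy.spatial.transform import Rotation as Ro
T=Ro.from_quat(o["eef_rot"]).as_matrix();p=o["ee_pos"];c=np.array([.5725,.0583,p[2]])
print(np.linalg.norm(p-c),np.degrees(np.arctan2(p[1]-c[1],p[0]-c[0])))
for a in range(0,91,5):
    q=c+Ro.from_rotvec([0,0,-np.radians(a)]).apply(p-c); print(a,T.T@(q-p))
E
```

```text
{'time': 4.95, 'joints': array([-0.1132,  0.2548,  1.8261,  0.    ,  1.0589,  0.1479]), 'joint_velocities': array([-0.0004,  0.0043,  0.0069,  0.0002, -0.0007, -0.0005]), 'tau': array([ -0.0051, -45.4573, -33.1769,   0.0708,   0.0162,   0.0002]), 'ee_pos': array([0.562 , 0.0152, 0.1233]), 'eef_rot': array([0.7931, 0.609 , 0.0007, 0.0006]), 'wrist_force': array([ 0.8809, -0.4738, -0.2096]), 'wrist_torque': array([ 0.0459, -0.0885, -0.0045]), 'finger_gap': 0.017129042684986225}
0.04435361271060726 -103.73769538977778
0 [ 0. -0. -0.]
5 [ 0.0001 -0.0039 -0.    ]
10 [ 0.0005 -0.0077 -0.    ]
15 [ 0.0013 -0.0115 -0.    ]
20 [ 0.0024 -0.0152 -0.    ]
25 [ 0.0038 -0.0188 -0.    ]
30 [ 0.0055 -0.0223 -0.    ]
35 [ 0.0075 -0.0256 -0.    ]
40 [ 0.0098 -0.0287 -0.    ]
45 [ 0.0123 -0.0316 -0.0001]
50 [ 0.0151 -0.0343 -0.0001]
55 [ 0.0181 -0.0367 -0.0001]
60 [ 0.0214 -0.0389 -0.0001]
65 [ 0.0247 -0.0407 -0.0001]
70 [ 0.0283 -0.0423 -0.0001]
75 [ 0.032  -0.0435 -0.0001]
80 [ 0.0357 -0.0445 -0.0001]
85 [ 0.0395 -0.045  -0.0001]
90 [ 0.0434 -0.0453 -0.0001]
```

View pics/w4.png

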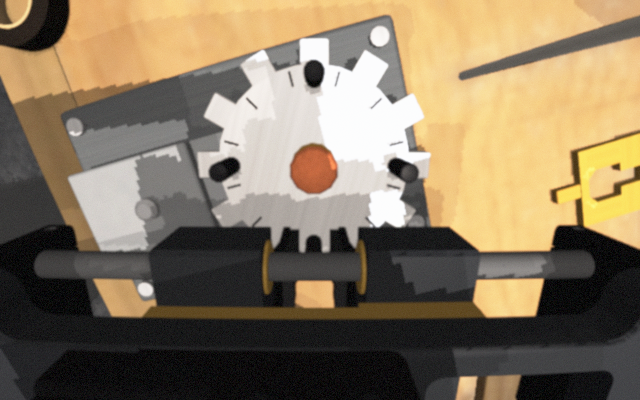

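>>> {"fn": "move_arm", "kwargs": {
  "increments": [
    {"slide": [0.0001,-0.0039,0],"dr": [0,0,5],"jaw": 0.016},
    {"slide": [0.0005,-0.0077,0],"dr": [0,0,10],"jaw": 0.016},
    {"slide": [0.0013,-0.0115,0],"dr": [0,0,15],"jaw": 0.016},
    {"slide": [0.0024,-0.0152,0],"dr": [0,0,20],"jaw": 0.016},
    {"slide": [0.0038,-0.0188,0],"dr": [0,0,25],"jaw": 0.016},
    {"slide": [0.0055,-0.0223,0],"dr": [0,0,30],"jaw": 0.016},
    {"slide": [0.0055,-0.0223,0],"dr": [0,0,30],"jaw": 0.016},
    {"slide": [0.0055,-0.0223,0],"dr": [0,0,30],"jaw": 0.016}
  ]
}}

```text
time: 5.8
ee_pos: [0.5414, 0.0263, 0.1225]
eef_rot: [0.923, 0.384, 0.0, 0.0]
wrist_force: [-0.8, -0.6, 1.4]
finger_gap: 0.0156
```

```bash
python3 - <<'E'
from h import *
d=get_image("wrist");cv2.imwrite("pics/w5.png",d["image"]);print(get_obs()["wrist_torque"],get_obs()["wrist_force"])
E
```

```text
[ 0.0183 -0.0573 -0.0108] [0.0325 0.1848 0.6056]
```

View pics/w5.png

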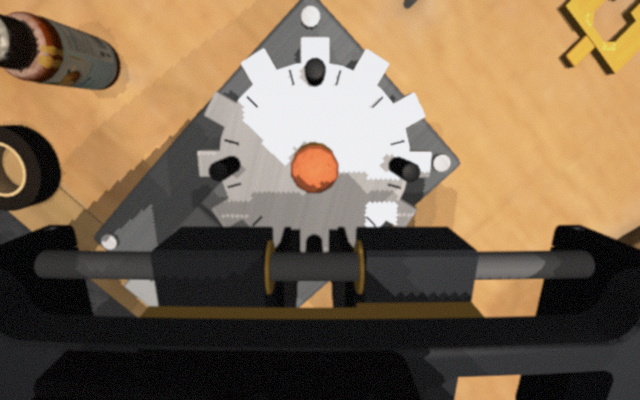

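>>> {"fn": "move_arm", "kwargs": {
  "increments": [
    {"slide": [0.0001,-0.0039,0],"dr": [0,0,5],"jaw": 0.016},
    {"slide": [0.0005,-0.0077,0],"dr": [0,0,10],"jaw": 0.016},
    {"slide": [0.0013,-0.0115,0],"dr": [0,0,15],"jaw": 0.016},
    {"slide": [0.0024,-0.0152,0],"dr": [0,0,20],"jaw": 0.016},
    {"slide": [0.0038,-0.0188,0],"dr": [0,0,25],"jaw": 0.016},
    {"slide": [0.0055,-0.0223,0],"dr": [0,0,30],"jaw": 0.016},
    {"slide": [0.0055,-0.0223,0],"dr": [0,0,30],"jaw": 0.016},
    {"slide": [0.0055,-0.0223,0],"dr": [0,0,30],"jaw": 0.016}
  ]
}}

```text
time: 6.65
ee_pos: [0.5294, 0.0459, 0.1223]
eef_rot: [0.991, 0.132, 0.0, 0.0]
wrist_force: [0.3, 0.3, 0.3]
finger_gap: 0.016
```

>>> {"fn": "move_arm", "kwargs": {
  "increments": [
    {"slide": [0.0001,-0.0039,0],"dr": [0,0,5],"jaw": 0.016},
    {"slide": [0.0005,-0.0077,0],"dr": [0,0,10],"jaw": 0.016},
    {"slide": [0.0013,-0.0115,0],"dr": [0,0,15],"jaw": 0.016},
    {"slide": [0.0024,-0.0152,0],"dr": [0,0,20],"jaw": 0.016},
    {"slide": [0.0038,-0.0188,0],"dr": [0,0,25],"jaw": 0.016},
    {"slide": [0.0055,-0.0223,0],"dr": [0,0,30],"jaw": 0.016},
    {"slide": [0.0055,-0.0223,0],"dr": [0,0,30],"jaw": 0.016},
    {"slide": [0.0055,-0.0223,0],"dr": [0,0,30],"jaw": 0.016}
  ]
}}

```text
time: 7.45
ee_pos: [0.5289, 0.0688, 0.1222]
eef_rot: [0.992, -0.128, 0.0, 0.0]
wrist_force: [-0.6, -0.5, 0.4]
finger_gap: 0.016
```

```bash
python3 - <<'E'
from h import *
d=get_image("wrist");cv2.imwrite("pics/w6.png",d["image"]);print(get_obs()["wrist_torque"],get_obs()["wrist_force"],get_obs()["ee_pos"])
E
```

```text
[ 0.0394  0.0432 -0.0222] [0.1142 0.0963 0.4361] [0.5289 0.0687 0.1222]
```

View pics/w6.png

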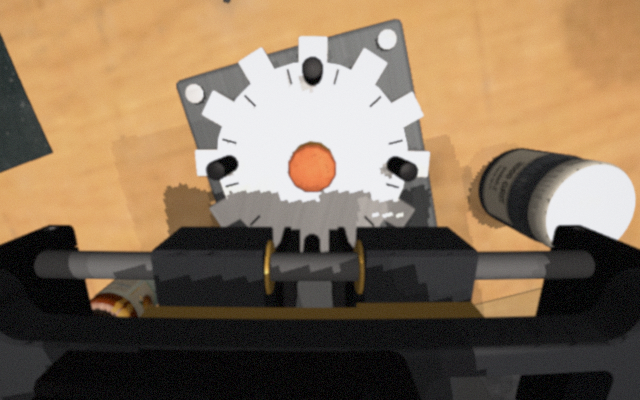

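>>> {"fn": "move_arm", "kwargs": {
  "increments": [
    {"slide": [0,0,0],"dr": [0,0,0],"jaw": 0.024},
    {"slide": [0,0,0],"dr": [0,0,0],"jaw": 0.024},
    {"slide": [0,0,0],"dr": [0,0,0],"jaw": 0.024},
    {"slide": [0,0,-0.03],"dr": [0,0,0],"jaw": 0.024},
    {"slide": [0,0,-0.07],"dr": [0,0,0],"jaw": 0.024},
    {"slide": [-0.03,0,-0.11],"dr": [0,0,0],"jaw": 0.04},
    {"slide": [-0.06,0,-0.13],"dr": [0,0,0],"jaw": 0.05},
    {"slide": [-0.08,0,-0.13],"dr": [0,0,0],"jaw": 0.05},
    {"slide": [-0.08,0,-0.13],"dr": [0,0,0],"jaw": 0.05},
    {"slide": [-0.08,0,-0.13],"dr": [0,0,0],"jaw": 0.05}
  ]
}}

```text
time: 8.5
ee_pos: [0.4518, 0.0896, 0.2523]
eef_rot: [0.992, -0.13, 0.001, 0.0]
wrist_force: [0.6, 0.0, 0.6]
finger_gap: 0.0487
```

```bash
python3 - <<'E'
from h import *
import pickle
d=get_image("wrist"); o=get_obs();print(o["ee_pos"],o["eef_rot"]);pickle.dump((d,o),open("w7.pkl","wb")); cv2.imwrite("pics/w7.png",d["image"])
crop(d["image"],200,0,460,200,3,"w7c.png")
E
```

```text
[0.452  0.0894 0.252 ] [ 0.9915 -0.1301  0.0001  0.0001]
```

View pics/w7c.png

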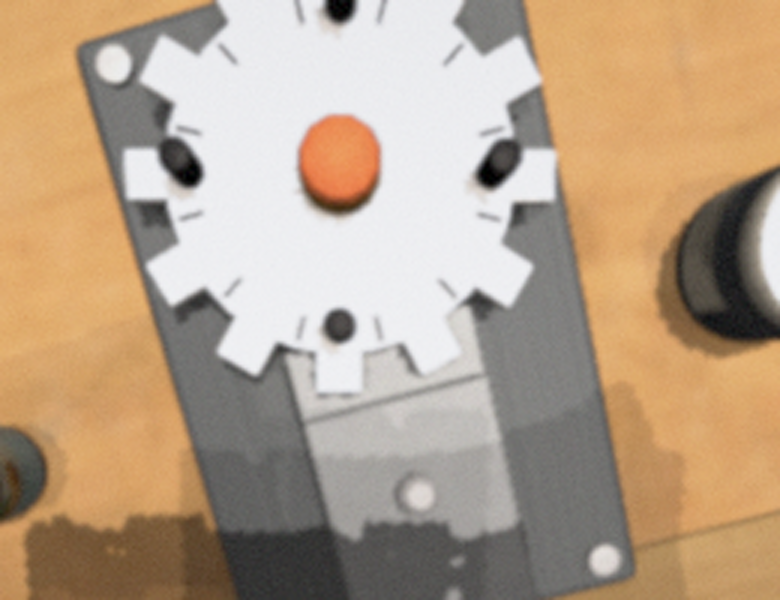

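```bash
python3 - <<'E'
from plate import *
d,o=pickle.load(open("w7.pkl","rb"))
f=lambda a,z: ray(d,np.array(a,float)/3+(200,0),z)[:,:2]
s=f([(417,493)],.0485)[0];c=f([(340,157)],.07)[0]
print("stud",s,"stone",c,np.linalg.norm(c-s),"yaw",np.degrees(np.arctan2(*(c-s)[::-1])))
P=f([(340,323),(506,152),(174,152)],.072)
for q in P-c: print(np.linalg.norm(q),np.degrees(np.arctan2(q[1],q[0])))
def yaw(a,z):
    L=f(a,z);print(L.round(4).tolist(),np.degrees(np.arctan2(*(L[1]-L[0])[::-1])))
yaw([(350,590),(306,422)],.036);yaw([(521,528),(484,376)],.036);yaw([(238,595),(79,47)],.01);yaw([(633,572),(523,0)],.01)
yaw([(605,560),(113,65)],.012)
n=f([(262+45,352),(408,352)],.044);print("notch mid",n,n.mean(0),"edges of line",f([(308,422),(486,375)],.036))
E
```

```text
stud [0.4729 0.0593] stone [0.5723 0.0583] 0.09947159536453697 yaw -0.5421138555797852
0.044503831364944076 165.05325293078297
0.045537037365323156 -103.59558813224521
0.04554207396797507 73.7116761733503
[[0.4443, 0.0891], [0.5032, 0.0885]] -0.5541370590412081
[[0.4503, 0.0274], [0.5026, 0.0284]] 1.0951357910407535
[[0.4469, 0.1316], [0.6401, 0.1298]] -0.5352081250447965
[[0.4174, -0.0136], [0.6158, -0.0151]] -0.4411121633275542
[[0.4252, -0.0038], [0.6311, 0.1203]] 31.075492912233717
notch mid [[0.5246 0.0819]
 [0.5164 0.0511]] [0.5205 0.0665] edges of line [[0.503  0.0879]
 [0.5028 0.0277]]
```

>>> {"fn": "move_arm", "kwargs": {
  "increments": [
    {"slide": [0.01,0.04,0],"dr": [0,0,4],"jaw": 0.05},
    {"slide": [0.02,0.083,0],"dr": [0,0,8],"jaw": 0.05},
    {"slide": [0.03,0.126,0],"dr": [0,0,12],"jaw": 0.05},
    {"slide": [0.04,0.17,0],"dr": [0,0,16],"jaw": 0.05},
    {"slide": [0.051,0.213,0],"dr": [0,0,20],"jaw": 0.05},
    {"slide": [0.061,0.256,0],"dr": [0,0,24],"jaw": 0.05},
    {"slide": [0.071,0.299,0],"dr": [0,0,28],"jaw": 0.05},
    {"slide": [0.081,0.342,0.02],"dr": [0,0,32],"jaw": 0.05},
    {"slide": [0.091,0.382,0.04],"dr": [0,0,36],"jaw": 0.05},
    {"slide": [0.0968,0.4051,0.075],"dr": [0,0,37.7],"jaw": 0.05},
    {"slide": [0.0968,0.4051,0.09],"dr": [0,0,37.7],"jaw": 0.05},
    {"slide": [0.0968,0.4051,0.09],"dr": [0,0,37.7],"jaw": 0.05}
  ]
}}

```text
time: 9.75
ee_pos: [0.4387, -0.3258, 0.158]
eef_rot: [0.896, -0.444, -0.004, -0.001]
wrist_force: [-0.4, 1.0, -0.3]
finger_gap: 0.0501
```

>>> {"fn": "move_arm", "kwargs": {
  "increments": [
    {"slide": [0,0,0],"dr": [0,0,0],"jaw": 0.05},
    {"slide": [0,0,0],"dr": [0,0,0],"jaw": 0.05}
  ]
}}

```text
time: 9.95
ee_pos: [0.4415, -0.3265, 0.1637]
eef_rot: [0.897, -0.443, 0.001, 0.0]
wrist_force: [0.4, 0.1, 0.8]
finger_gap: 0.0501
```

```bash
python3 - <<'E'
from h import *
from scipy.spatial.transform import Rotation as Ro
o=get_obs();T=Ro.from_quat(o["eef_rot"]).as_matrix();print(o["ee_pos"],T,o["joints"])
d=get_image("wrist");cv2.imwrite("pics/w8.png",d["image"])
print(T.T@(np.array([.441,-.327,.078])-o["ee_pos"]))
E
```

```text
[ 0.4415 -0.3265  0.1637] [[ 0.6077 -0.7941  0.0016]
 [-0.7941 -0.6077 -0.0014]
 [ 0.0021 -0.0004 -1.    ]] [-0.7805  0.1693  1.8405  0.0002  1.1298  1.7078]
[-0.0001  0.0007  0.0857]
```

View pics/w8.png

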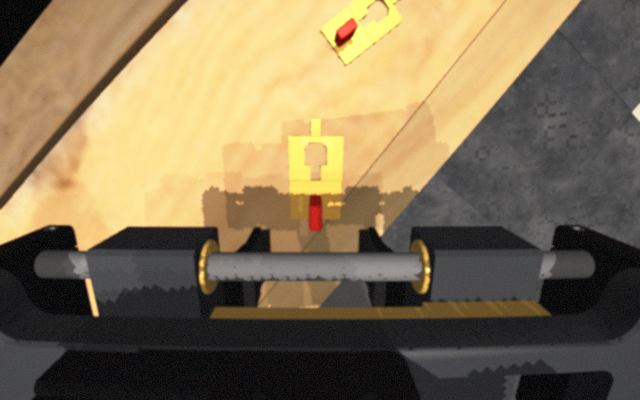

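>>> {"fn": "move_arm", "kwargs": {
  "increments": [
    {"slide": [0,0.0005,0.03],"dr": [0,0,0],"jaw": 0.05},
    {"slide": [0,0.0005,0.06],"dr": [0,0,0],"jaw": 0.05},
    {"slide": [0,0.0005,0.08],"dr": [0,0,0],"jaw": 0.05},
    {"slide": [0,0.0005,0.0855],"dr": [0,0,0],"jaw": 0.05},
    {"slide": [0,0.0005,0.0855],"dr": [0,0,0],"jaw": 0.05},
    {"slide": [0,0.0005,0.0855],"dr": [0,0,0],"jaw": 0.005},
    {"slide": [0,0.0005,0.0855],"dr": [0,0,0],"jaw": 0.005},
    {"slide": [0,0.0005,0.0855],"dr": [0,0,0],"jaw": 0.005},
    {"slide": [0,0.0005,0.0855],"dr": [0,0,0],"jaw": 0.005},
    {"slide": [0,0.0005,0.0855],"dr": [0,0,0],"jaw": 0.005},
    {"slide": [0,0.0005,0.0855],"dr": [0,0,0],"jaw": 0.005}
  ],
  "grip_force": 25
}}

```text
time: 11.1
ee_pos: [0.4401, -0.3271, 0.0769]
eef_rot: [0.896, -0.444, 0.0, -0.0]
wrist_force: [0.8, 0.7, 1.7]
finger_gap: 0.0107
```

```bash
python3 - <<'E'
from h import *
print(get_obs())
d=get_image("wrist");cv2.imwrite("pics/w9.png",d["image"])
E
```

```text
{'time': 11.1, 'joints': array([-0.783 ,  0.3004,  1.875 ,  0.0001,  0.9661,  1.7069]), 'joint_velocities': array([ 0.0016,  0.0015, -0.0001,  0.011 ,  0.0002,  0.0009]), 'tau': array([ -0.5166, -45.3229, -30.8486,  -0.2809,  -0.0813,   0.0039]), 'ee_pos': array([ 0.4401, -0.3271,  0.0769]), 'eef_rot': array([ 0.8962, -0.4436,  0.0001, -0.    ]), 'wrist_force': array([0.7652, 0.6933, 1.7233]), 'wrist_torque': array([ 0.3118, -0.1789,  0.068 ]), 'finger_gap': 0.010654191995120497}
```

View pics/w9.png

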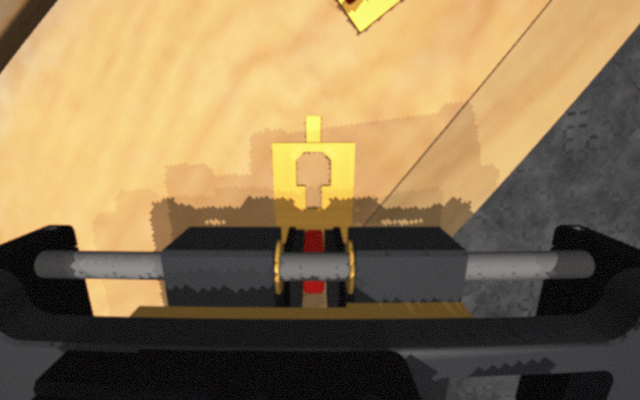

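```bash
cat > grip.py <<'E'
from h import *
from scipy.spatial.transform import Rotation as Ro
def tool(d,o,px,z):
    T=Ro.from_quat(o["eef_rot"]).as_matrix(); return (ray(d,px,z)-o["ee_pos"])@T
E
python3 - <<'E'
from grip import *
d=get_image("wrist");o=get_obs();crop(d["image"],255,100,375,220,6,"w9c.png")
print(tool(d,o,[(314,116),(272.5,143),(355,143)],.005))
E
```

```text
[[ 0.0713 -0.0005  0.0719]
 [ 0.0576 -0.0223  0.0719]
 [ 0.0576  0.0211  0.0719]]
```

View pics/w9c.png

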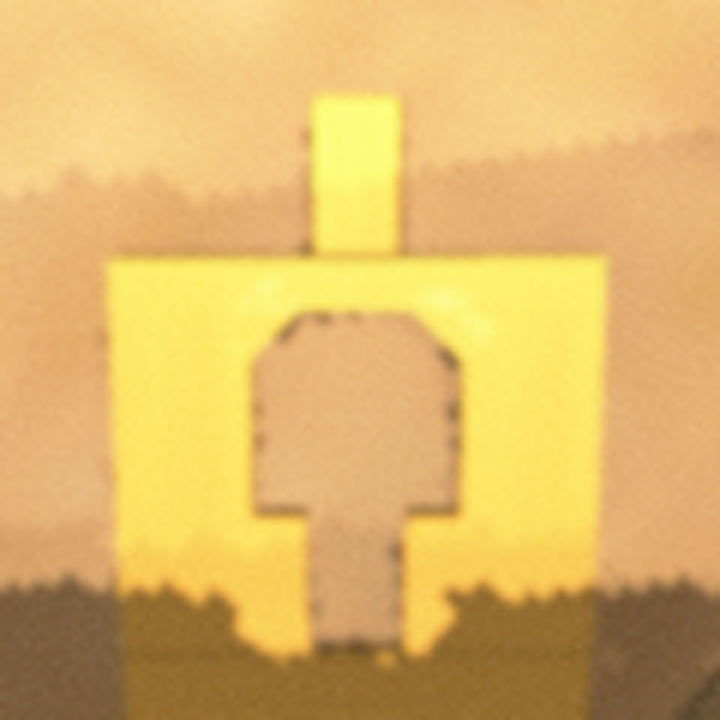

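>>> {"fn": "move_arm", "kwargs": {
  "increments": [
    {"slide": [0,0,-0.03],"dr": [0,0,0],"jaw": 0.005},
    {"slide": [0,0,-0.07],"dr": [0,0,0],"jaw": 0.005},
    {"slide": [0,0,-0.11],"dr": [0,0,0],"jaw": 0.005},
    {"slide": [0,0,-0.12],"dr": [0,0,0],"jaw": 0.005},
    {"slide": [0,0,-0.12],"dr": [0,0,0],"jaw": 0.005}
  ]
}}

```text
time: 11.7
ee_pos: [0.4408, -0.3278, 0.1985]
eef_rot: [0.896, -0.444, 0.002, 0.001]
wrist_force: [-0.2, 0.6, -2.5]
finger_gap: 0.0097
```

>>> {"fn": "move_arm", "kwargs": {
  "increments": [
    {"slide": [-0.0306,-0.0217,0],"dr": [0,0,-5],"jaw": 0.005},
    {"slide": [-0.0614,-0.0435,0],"dr": [0,0,-10.3],"jaw": 0.005},
    {"slide": [-0.093,-0.0658,0],"dr": [0,0,-15.6],"jaw": 0.005},
    {"slide": [-0.1246,-0.0882,0],"dr": [0,0,-20.9],"jaw": 0.005},
    {"slide": [-0.1562,-0.1106,0],"dr": [0,0,-26.2],"jaw": 0.005},
    {"slide": [-0.1878,-0.133,0],"dr": [0,0,-31.5],"jaw": 0.005},
    {"slide": [-0.2194,-0.1553,0],"dr": [0,0,-36.8],"jaw": 0.005},
    {"slide": [-0.251,-0.1777,0],"dr": [0,0,-42.1],"jaw": 0.005},
    {"slide": [-0.2826,-0.2001,0],"dr": [0,0,-47.4],"jaw": 0.005},
    {"slide": [-0.3144,-0.2226,0],"dr": [0,0,-52.7],"jaw": 0.005},
    {"slide": [-0.3144,-0.2226,0.03],"dr": [0,0,-52.7],"jaw": 0.005},
    {"slide": [-0.3144,-0.2226,0.03],"dr": [0,0,-52.7],"jaw": 0.005}
  ]
}}

```text
time: 12.9
ee_pos: [0.422, 0.0592, 0.1613]
eef_rot: [1.0, 0.002, -0.005, -0.0]
wrist_force: [-2.7, -0.0, -2.2]
finger_gap: 0.0098
```

>>> {"fn": "move_arm", "kwargs": {
  "increments": [
    {"slide": [0,0,0],"dr": [0,0,0],"jaw": 0.005},
    {"slide": [0,0,0],"dr": [0,0,0],"jaw": 0.005}
  ]
}}

```text
time: 13.1
ee_pos: [0.4264, 0.0573, 0.1667]
eef_rot: [1.0, -0.0, -0.0, 0.0]
wrist_force: [1.4, 0.7, -1.2]
finger_gap: 0.0102
```

```bash
python3 - <<'E'
from grip import *
import pickle
d=get_image("wrist");o=get_obs();print(o["ee_pos"],o["eef_rot"],o["joints"],o["finger_gap"]);cv2.imwrite("pics/w10.png",d["image"])
pickle.dump((d,o),open("w10.pkl","wb"))
crop(d["image"],225,40,405,220,4,"w10c.png")
E
```

```text
[0.4268 0.0572 0.1672] [ 1.     -0.0005  0.0002  0.    ] [-0.0504 -0.1236  2.1317 -0.0001  1.1331  1.5215] 0.009744080861247279
```

View pics/w10.png

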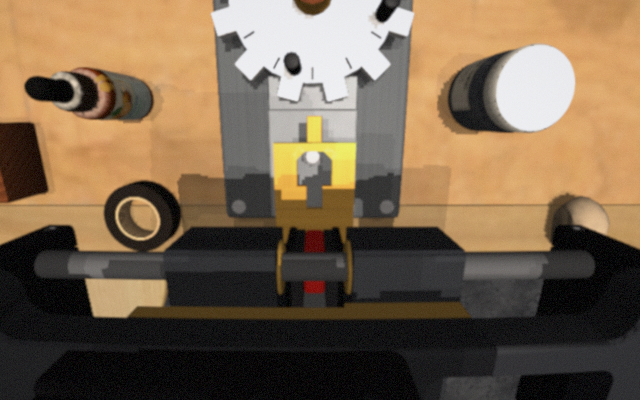

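View pics/w10c.png

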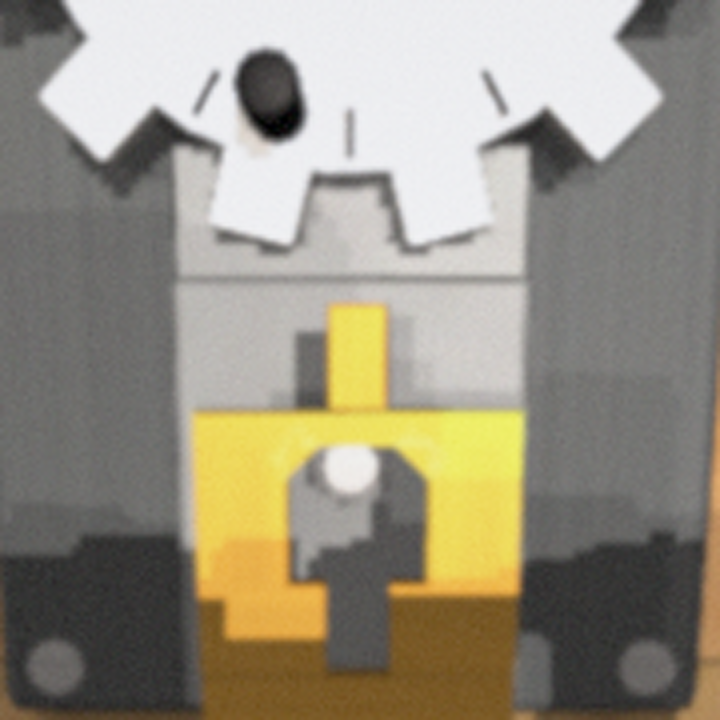

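```bash
python3 - <<'E'
from grip import *
import pickle
d,o=pickle.load(open("w10.pkl","rb"))
q=lambda x,y:(x/4+225,y/4+40)
z=o["ee_pos"][2]-.0769+.005
print("stud",tool(d,o,[q(351,468)],.0485),ray(d,[q(351,468)],.0485))
print("hole sides",tool(d,o,[q(289,520),q(428,520),q(357,305),q(195,411),q(525,411),q(358,446)],z))
print("notch sides",tool(d,o,[q(305,190),q(393,190),q(349,175)],.044), "ledge",tool(d,o,[q(178,280),q(525,280)],.036))
E
```

```text
stud [[ 0.0445 -0.0011  0.1187]] [[0.4714 0.0582 0.0485]]
hole sides [[ 0.0431 -0.0091  0.0719]
 [ 0.0431  0.0095  0.0719]
 [ 0.0709 -0.      0.0719]
 [ 0.0575 -0.0212  0.0719]
 [ 0.0575  0.022   0.0719]
 [ 0.0529  0.0001  0.0719]]
notch sides [[ 0.0901 -0.0087  0.1233]
 [ 0.0901  0.0059  0.1233]
 [ 0.0924 -0.0014  0.1233]] ledge [[ 0.0759 -0.0313  0.1312]
 [ 0.0759  0.0293  0.1312]]
```

>>> {"fn": "move_arm", "kwargs": {
  "increments": [
    {"slide": [0.0012,-0.0013,0.015],"dr": [0,0,0],"jaw": 0.005},
    {"slide": [0.0012,-0.0013,0.03],"dr": [0,0,0],"jaw": 0.005},
    {"slide": [0.0012,-0.0013,0.036],"dr": [0,0,0],"jaw": 0.005},
    {"slide": [0.0012,-0.0013,0.036],"dr": [0,0,0],"jaw": 0.005},
    {"slide": [0.0012,-0.0013,0.036],"dr": [0,0,0],"jaw": 0.005},
    {"slide": [0.0012,-0.0013,0.036],"dr": [0,0,0],"jaw": 0.005}
  ]
}}

```text
time: 13.75
ee_pos: [0.4283, 0.0591, 0.1317]
eef_rot: [1.0, 0.0, 0.001, 0.0]
wrist_force: [-0.1, 0.3, -1.3]
finger_gap: 0.0096
```

```bash
python3 - <<'E'
from grip import *
import pickle
d=get_image("wrist");o=get_obs();print(o["ee_pos"],o["eef_rot"],o["wrist_force"])
pickle.dump((d,o),open("w11.pkl","wb"))
crop(d["image"],225,40,405,220,4,"w11c.png")
s=get_image("scene");crop(s["image"],235,150,345,240,7,"s11.png")
E
```

```text
[0.4282 0.0591 0.1316] [1.     0.0002 0.0008 0.    ] [ 0.0521  0.455  -1.5376]
```

View pics/w11c.png

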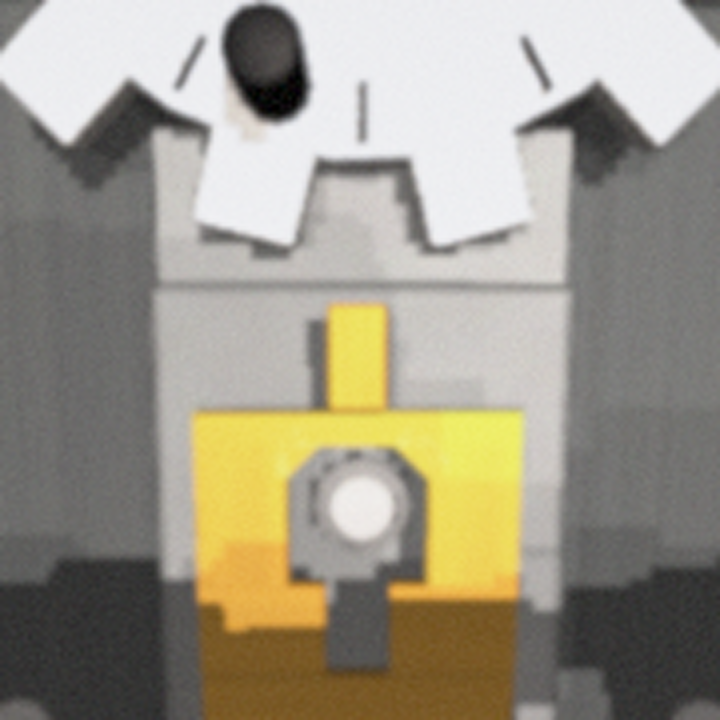

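View pics/s11.png

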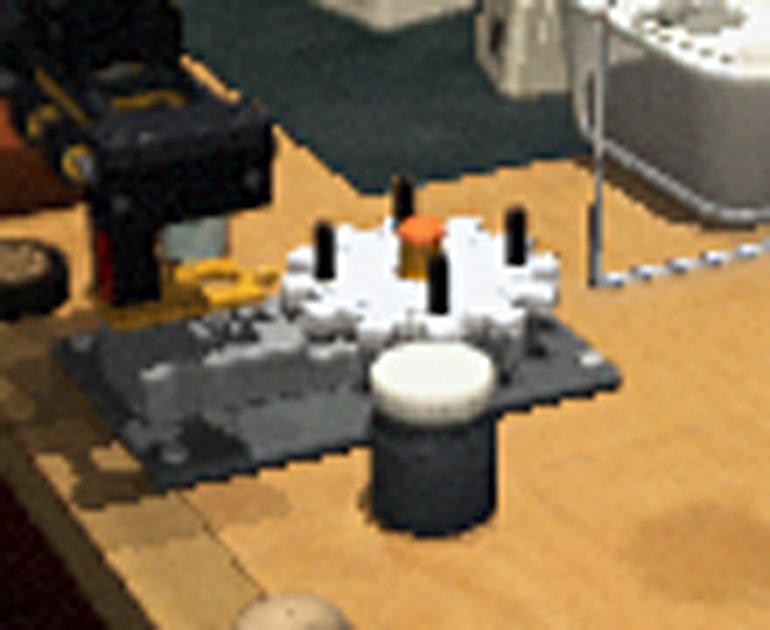

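```bash
python3 - <<'E'
from grip import *
import pickle
d,o=pickle.load(open("w11.pkl","rb"))
q=lambda x,y:(x/4+225,y/4+40)
z=o["ee_pos"][2]-.0769+.005
print("stud",tool(d,o,[q(361,505)],.0485),ray(d,[q(361,505)],.0485))
print("hole sides",tool(d,o,[q(289,520),q(427,520),q(358,446),q(358,583),q(357,305)],z))
print("notch sides",tool(d,o,[q(315,180),q(412,180)],.044), "ledge",tool(d,o,[q(155,289),q(570,289)],.036))
E
```

```text
stud [[0.044  0.0007 0.0832]] [[0.4723 0.0584 0.0485]]
hole sides [[ 0.0436 -0.009   0.072 ]
 [ 0.0436  0.0095  0.072 ]
 [ 0.0534  0.0003  0.072 ]
 [ 0.0349  0.0003  0.072 ]
 [ 0.0715  0.0001  0.072 ]]
notch sides [[ 0.0885 -0.0057  0.0877]
 [ 0.0886  0.0077  0.0877]] ledge [[ 0.0742 -0.0296  0.0957]
 [ 0.0742  0.0315  0.0957]]
```

>>> {"fn": "move_arm", "kwargs": {
  "increments": [
    {"slide": [0,0.0006,0.005],"dr": [0,0,0],"jaw": 0.005},
    {"slide": [0,0.0006,0.01],"dr": [0,0,0],"jaw": 0.005},
    {"slide": [0,0.0006,0.014],"dr": [0,0,0],"jaw": 0.005},
    {"slide": [0,0.0006,0.0165],"dr": [0,0,0],"jaw": 0.005},
    {"slide": [0,0.0006,0.0165],"dr": [0,0,0],"jaw": 0.005},
    {"slide": [0,0.0006,0.0165],"dr": [0,0,0],"jaw": 0.005}
  ]
}}

```text
time: 14.45
ee_pos: [0.4275, 0.0586, 0.1141]
eef_rot: [1.0, 0.0, -0.0, 0.0]
wrist_force: [-0.1, 0.6, -1.1]
finger_gap: 0.0098
```

```bash
python3 - <<'E'
from grip import *
import pickle
d=get_image("wrist");o=get_obs();print(o["ee_pos"],o["eef_rot"],o["wrist_force"],o["wrist_torque"])
pickle.dump((d,o),open("w12.pkl","wb"))
crop(d["image"],225,40,405,220,4,"w12c.png")
E
```

```text
[0.4277 0.0586 0.1143] [ 1.      0.0004  0.     -0.    ] [-0.0822  0.0874 -0.5566] [ 0.0325  0.0801 -0.0187]
```

View pics/w12c.png

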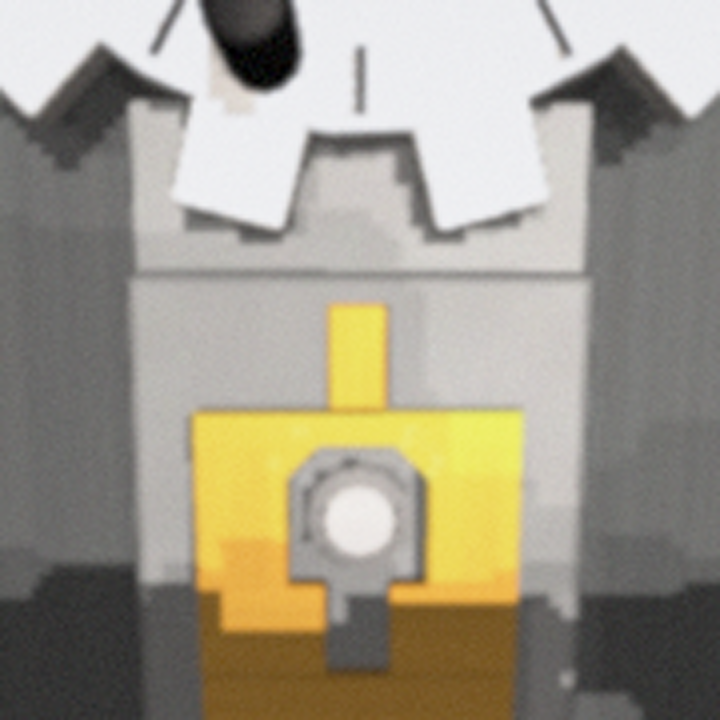

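>>> {"fn": "move_arm", "kwargs": {
  "increments": [
    {"slide": [0,0,0.0006],"dr": [0,0,0],"jaw": 0.005},
    {"slide": [0,0,0.0012],"dr": [0,0,0],"jaw": 0.005},
    {"slide": [0,0,0.0012],"dr": [0,0,0],"jaw": 0.005},
    {"slide": [0,0,0.0012],"dr": [0,0,0],"jaw": 0.005}
  ]
}}

```text
time: 14.9
ee_pos: [0.4276, 0.0586, 0.1131]
eef_rot: [1.0, 0.0, 0.0, 0.0]
wrist_force: [-0.1, 0.5, -1.9]
finger_gap: 0.01
```

```bash
python3 - <<'E'
from grip import *
o=get_obs();print(o["ee_pos"],o["eef_rot"],o["wrist_force"],o["wrist_torque"])
E
```

```text
[0.4276 0.0586 0.1131] [1.     0.0004 0.     0.    ] [-0.0819  0.5463 -1.9017] [-0.0035  0.0226  0.0287]
```

>>> {"fn": "move_arm", "kwargs": {
  "increments": [
    {"slide": [0,0.0002,0.0004],"dr": [0,0,0],"jaw": 0.005},
    {"slide": [0.003,0.0002,0.0004],"dr": [0,0,0],"jaw": 0.005},
    {"slide": [0.006,0.0002,0.0004],"dr": [0,0,0],"jaw": 0.005},
    {"slide": [0.009,0.0002,0.0004],"dr": [0,0,0],"jaw": 0.005},
    {"slide": [0.012,0.0002,0.0004],"dr": [0,0,0],"jaw": 0.005},
    {"slide": [0.012,0.0002,0.0004],"dr": [0,0,0],"jaw": 0.005}
  ]
}}

```text
time: 15.5
ee_pos: [0.4404, 0.0584, 0.1129]
eef_rot: [1.0, 0.0, 0.001, 0.0]
wrist_force: [0.2, 0.2, 1.5]
finger_gap: 0.0098
```

```bash
python3 - <<'E'
from grip import *
d=get_image("wrist");o=get_obs();print(o["ee_pos"],o["eef_rot"],o["wrist_force"],o["wrist_torque"])
crop(d["image"],225,40,405,220,4,"w13c.png")
E
```

```text
[0.4404 0.0584 0.1128] [1.     0.0003 0.0008 0.    ] [ 0.6031 -0.6823  1.0476] [ 0.0419 -0.0662 -0.0342]
```

View pics/w13c.png

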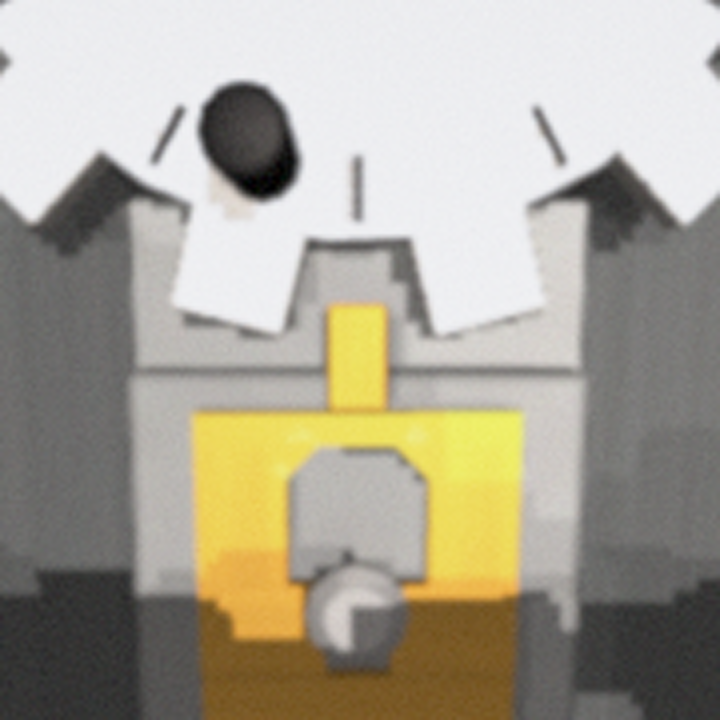

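>>> {"fn": "move_arm", "kwargs": {
  "increments": [
    {"slide": [0.002,0,0],"dr": [0,0,0],"jaw": 0.005},
    {"slide": [0.004,0,0],"dr": [0,0,0],"jaw": 0.005},
    {"slide": [0.0055,0,0],"dr": [0,0,0],"jaw": 0.005},
    {"slide": [0.0055,0,0],"dr": [0,0,0],"jaw": 0.005},
    {"slide": [0.0055,0,0],"dr": [0,0,0],"jaw": 0.005}
  ]
}}

```text
time: 16.05
ee_pos: [0.445, 0.0585, 0.1128]
eef_rot: [1.0, 0.0, -0.0, -0.0]
wrist_force: [-2.5, -1.1, 4.8]
finger_gap: 0.0099
```

```bash
python3 - <<'E'
from grip import *
d=get_image("wrist");o=get_obs();print(o["ee_pos"],o["eef_rot"],o["wrist_force"],o["wrist_torque"])
crop(d["image"],225,40,405,220,4,"w14c.png")
q=lambda x,y:(x/4+225,y/4+40)
E
```

```text
[0.445  0.0585 0.1128] [ 1.      0.0004 -0.0001  0.    ] [-3.5428  0.1509  4.8259] [ 0.0493  0.5436 -0.018 ]
```

View pics/w14c.png

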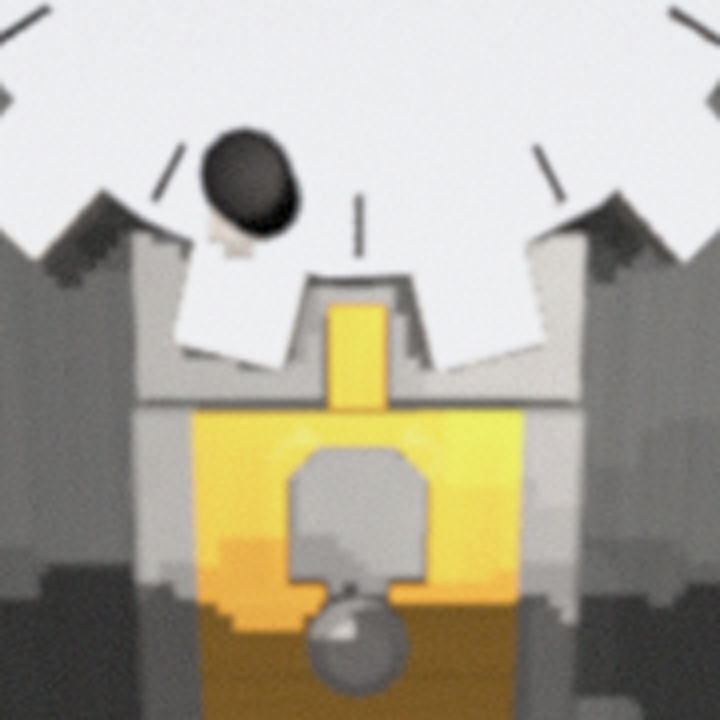

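>>> {"fn": "move_arm", "kwargs": {
  "increments": [
    {"slide": [0.001,0,-0.0003],"dr": [0,0,0],"jaw": 0.005},
    {"slide": [0.002,0,-0.0003],"dr": [0,0,0],"jaw": 0.005},
    {"slide": [0.002,0,-0.0003],"dr": [0,0,0],"jaw": 0.005}
  ]
}}

```text
time: 16.4
ee_pos: [0.4471, 0.0584, 0.1128]
eef_rot: [1.0, 0.0, 0.0, 0.0]
wrist_force: [-1.3, 0.3, 1.9]
finger_gap: 0.0098
```

```bash
python3 - <<'E'
from grip import *
d=get_image("wrist");o=get_obs();print(o["ee_pos"],o["eef_rot"],o["wrist_force"],o["wrist_torque"])
crop(d["image"],225,40,405,220,4,"w15c.png")
E
```

```text
[0.4472 0.0584 0.1128] [ 1.      0.0003  0.0001 -0.    ] [-1.1175 -0.5991 -0.2914] [ 0.0384  0.1821 -0.0102]
```

View pics/w15c.png

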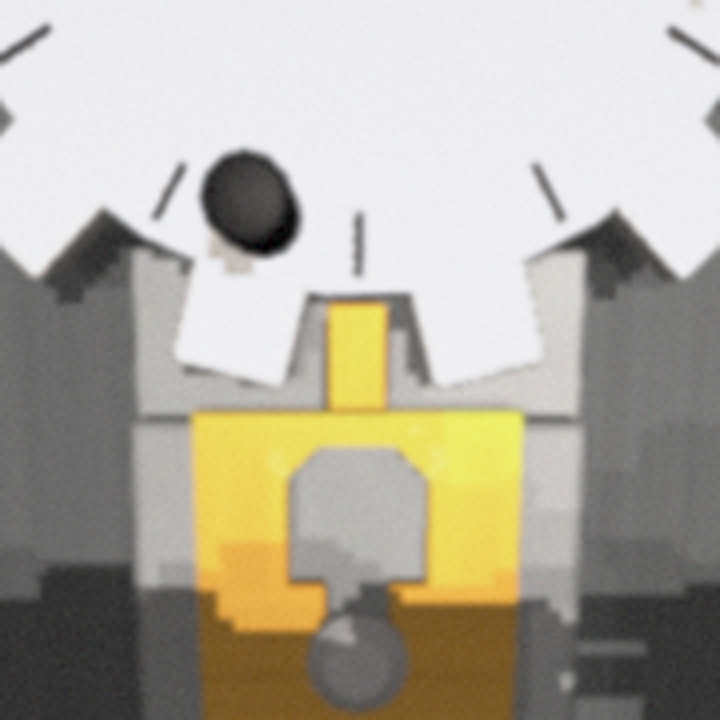

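```bash
python3 - <<'E'
from grip import *
d=get_image("wrist");o=get_obs()
q=lambda x,y:(x/4+225,y/4+40)
print("stud",tool(d,o,[q(358,661)],.0485),"hole f/b",tool(d,o,[q(358,447),q(358,582)],.041),"tip",tool(d,o,[q(357,303)],.041),"notch bottom top edge",tool(d,o,[q(357,294)],.044),"axis est",ray(d,[q(358,661)],.0485))
E
```

```text
stud [[0.026  0.0002 0.0643]] hole f/b [[0.0533 0.0002 0.0718]
 [0.0351 0.0002 0.0718]] tip [[0.0717 0.0001 0.0718]] notch bottom top edge [[0.0728 0.0001 0.0688]] axis est [[0.4732 0.0583 0.0485]]
```

>>> {"fn": "move_arm", "kwargs": {
  "increments": [
    {"slide": [0.0005,0,0],"dr": [0,0,0],"jaw": 0.005},
    {"slide": [0.0008,0,0],"dr": [0,0,0],"jaw": 0.005},
    {"slide": [0.0008,0,0],"dr": [0,0,0],"jaw": 0.005}
  ]
}}

```text
time: 16.8
ee_pos: [0.4475, 0.0585, 0.1129]
eef_rot: [1.0, 0.0, -0.0, 0.0]
wrist_force: [-4.5, 0.0, 3.6]
finger_gap: 0.0102
```

```bash
python3 - <<'E'
from grip import *
o=get_obs();print(o["ee_pos"],o["eef_rot"],o["wrist_force"],o["wrist_torque"])
E
```

```text
[0.4475 0.0585 0.1129] [ 1.      0.0004 -0.0005  0.    ] [-4.4759  0.0293  3.5519] [ 0.0182  0.5896 -0.042 ]
```

>>> {"fn": "move_arm", "kwargs": {
  "increments": [
    {"slide": [-0.0003,0,0],"dr": [0,0,0],"jaw": 0.005},
    {"slide": [-0.0003,0,0],"dr": [0,0,0],"jaw": 0.03},
    {"slide": [-0.0003,0,0],"dr": [0,0,0],"jaw": 0.03},
    {"slide": [-0.0003,0,0],"dr": [0,0,0],"jaw": 0.03},
    {"slide": [-0.0003,0,0],"dr": [0,0,0],"jaw": 0.03},
    {"slide": [-0.0003,0,-0.02],"dr": [0,0,0],"jaw": 0.03},
    {"slide": [-0.0003,0,-0.05],"dr": [0,0,0],"jaw": 0.03},
    {"slide": [-0.0003,0,-0.08],"dr": [0,0,0],"jaw": 0.03},
    {"slide": [-0.03,0,-0.11],"dr": [0,0,0],"jaw": 0.03},
    {"slide": [-0.05,0,-0.13],"dr": [0,0,0],"jaw": 0.03},
    {"slide": [-0.05,0,-0.13],"dr": [0,0,0],"jaw": 0.03},
    {"slide": [-0.05,0,-0.13],"dr": [0,0,0],"jaw": 0.03}
  ]
}}

```text
time: 18.0
ee_pos: [0.3983, 0.0584, 0.2434]
eef_rot: [1.0, 0.0, 0.001, 0.0]
wrist_force: [-0.5, 0.2, -0.2]
finger_gap: 0.0304
```

```bash
python3 - <<'E'
from grip import *
d=get_image("wrist");o=get_obs();print(o["ee_pos"],o["wrist_force"],o["finger_gap"])
cv2.imwrite("pics/w16.png",d["image"]);crop(d["image"],230,20,400,240,3,"w16c.png")
t=get_image("top");cv2.imwrite("pics/t16.png",t["image"])
E
```

```text
[0.3981 0.0584 0.2426] [ 0.2092 -0.2832 -1.1579] 0.03029125530281716
```

View pics/w16c.png

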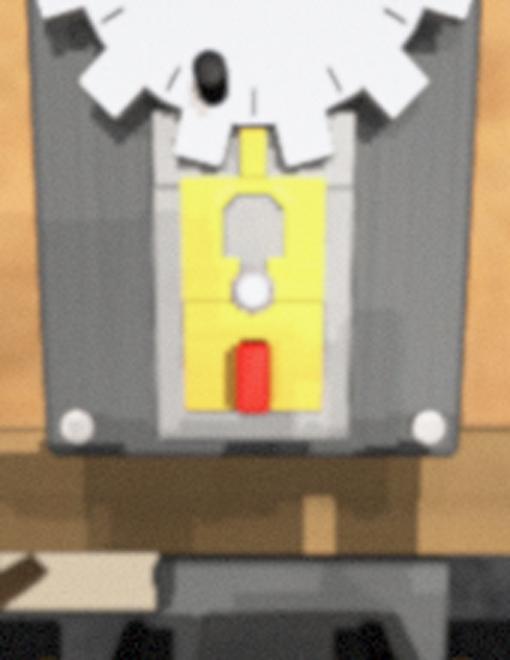

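View pics/t16.png

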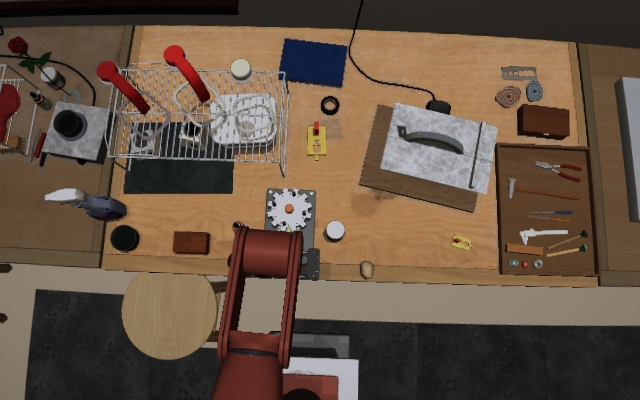

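View pics/w16.png

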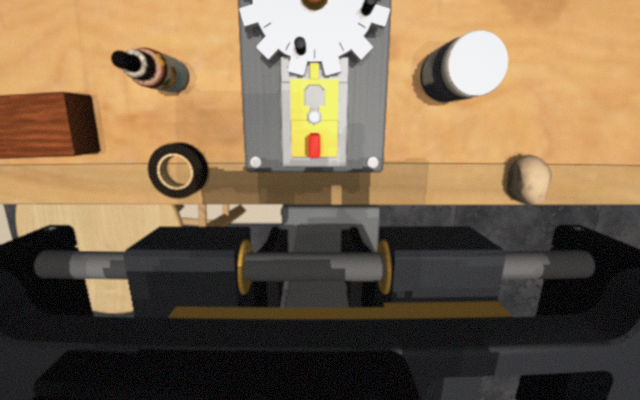

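```bash
python3 -c "
from bench import job_done;print(job_done())"
```

```text
the job is handed in; nothing more can be done
None
```

The wheel is three clicks clockwise from where it stood and locked there with the middle-sized plate. I handed the job in at about 18 s on the robot's clock; no verdict was reported.

**Wheel:** I straddled one peg with the fingers and carried it 90° clockwise about the axis, in three 30° steps. I looked after the first and third: the peg sat centred between the fingers each time, and a notch faced the stud at the end.

**Plate:** I picked the plate at top-view pixel (424, 255) by its fin. It measured about 45 mm wide, against 56 mm and 33 mm for the other two. It went over the stud with no sign of contact and slid in until a resistance of about 4.5 N, then I let go.

**Last checks:**
- **Seating:** just before the final nudge, the plate had slid 18.2 mm past the stud, against a nominal 18. After release, the picture shows the tongue centred in the notch, the stud in the narrow slot and the plate flat on the ledge.
- **Surroundings:** the bottle, jar, block, tape and stone look undisturbed, and the gripper is clear of everything.
- **Disagreement:** early camera estimates of the stud's position differed by up to 5 mm between views. I corrected this by lining up with close wrist-camera views before lowering the plate.

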